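Turn the empty can to the front of the turntable

ROBOT

A 6-joint arm with a two-finger parallel gripper is mounted at the origin on the work surface. World frame = base frame: x ahead of the robot, y to its left, z up, the work surface at z = 0. Lengths are in mm, angles in rad, forces in N, time in s.
With the tool pointing down it reaches from about 300 to 775 mm from the base axis. Payload 14.6 kg.
Tool frame: the origin (TCP) lies between the finger pads; the fingertips stand 11 mm ahead of it and the grasp point (between the pads) lies 8 mm behind it; z points along the fingers, y is the line along which they close (so a half turn about z gives the same grasp; the last joint's range is limited). The gripper opens to 94 mm and grips with 3 to 60 N. Pads are 16 mm wide; open, the fingers measure 119 mm over their backs; the gripper's body (75 mm by 177 mm) begins 78 mm behind the grasp point.
Start: joints at [-1.335, 0.3, 1.521, -0, 1.321, -0.067], TCP at [164, -524.97, 216.446] pointing down, gripper open.
Joint ranges: [-3.03, 3.03], [-0.79, 2.21], [0.23, 2.52], [-1.04, 4.18], [0, 3.07], [-2.55, 2.55]. Speed limits (rad/s): [2.22, 2.22, 2.57, 3.14, 3.14, 3.14].

INTERFACE

Orientations are given as [roll, pitch, yaw] about the fixed x, y, z axes, in that order (R = Rz(yaw) Ry(pitch) Rx(roll)).
In Python, from cell import manip gives the robot as it stands. The module is installed in compiled form; this text tells all that it offers.
- The arm moves only by the tool arm_command, never from a script. Its argument "rows" is one flat list of numbers, 5 for each row, row after row: the shift along the world's x, y, z in mm, then the turn about the world's z in degrees, then the finger opening in mm, from 0 to 94. In form: [dx, dy, dz, twist, jaw, dx, dy, dz, twist, jaw, ...]. A call has 1 to 5 rows; each row shifts and turns the commanded pose from where the row before left it; what a row does not reach is not made up. A row lasts 1/8 s, in which the tool goes at most 62.5 mm and 10.7 degrees, less where a joint would pass 70% of its speed; a pose out of reach is approached as far as the arm can. A call is refused whole if a number of a shift passes 62.5 or a number of a turn 10.7, either way. A call with a gripper value outside its range is refused whole. The fingers move at their own pace and stop on an object; "newtons" is the grip in N (left out, the last holds). Time passes only in rows, so rows that do not move let the fingers close. It gives the time, the measured TCP pose, the force and the opening at its end, in the units of the state.
- manip.read_state(): the state, without advancing time (a new reading comes with each control period).
- manip.camera(name): name is "scene" or "top"; returns a dict with "image" (420x560x3 uint8, blue, green, red), "z_map" (420x560 float32, mm along the optical axis (not along the pixel's ray), 0 where there is no reading), "fx", "fy", "cx", "cy" (pixels), "pose" (4x4, takes a point from camera to world coordinates). Camera axes: x right, y down, z forward; pixel columns grow to the right and rows downward; lengths in mm; the calibration is good to about 2 mm. A picture is of the moment at which its call begins.
- manip.sign_off(): hands the job in, once; it reports no verdict.
The state is a dict: "clock": time; "joints": joint angles; "qd": joint speeds; "effort": joint torques, N m; "eef_pos": TCP position; "eef_rot": TCP orientation; "wrist_force": force on the tool from outside, world axes, zero at the start; "moment": the same for the moment, N m; "finger_gap": finger opening in mm.
Only numpy, scipy, OpenCV 4.12 (cv2) and the standard library are available. Lean on these libraries where they do the work, as an engineer would, in place of code of your own. Each camera call takes 0.05 s, during which the arm holds its last target. There are 200 camera calls.

TASK

On the wooden turntable stands one whole, uncrushed aluminium can that is next for the crusher. Push the turntable round by the steel posts on its rim until that can stands squarely in line with the pointed steel tongue that marks the front, and leave the turntable at rest there. Touch none of the things standing on it: they ride round upright in their pockets, nothing is lifted, and the things on the bench stay where they are.

Things in the scene. Friction and masses are not known exactly. Their poses are not given: they have to be found in the camera images.
- foot: fixed black foot of the turntable with a flat steel tongue, 32 mm wide and 10 mm thick, lying on the bench and ending in a point 211 mm from the axis. Origin: on the turning axis at bench height. The tongue points along its own -x axis (roughly towards the robot, up to 0.4 rad aside); z is up.
- turntable (a joint): turning angle of the turntable (rad), counter-clockwise from above positive; 0 at the start of every run wherever the plate stands. It turns freely either way, more than a full turn, with light steady friction (about 0.25 N m, so about 2 N at a post) and stops almost at once when no longer pushed.
- post (a point): centre of the top of one of eight equal upright steel posts on the turntable's rim. Posts are 12 mm thick, stand 142 mm from the axis at every 45 degrees round, and reach 89 mm above the bench (55 mm above the plate).
- hub (a point): centre of the wooden plate's upper face, on the axis, 34 mm above the bench. Plate 304 mm in diameter, 16 mm thick. Four round pockets (inner diameter 60 mm, lip 6 mm high), centres 65 mm from the axis, every 90 degrees, each midway between two posts. Save the posts nothing on it reaches beyond 110 mm from the axis. Which thing stands in which pocket varies.
- can: the whole, uncrushed empty aluminium can: closed plain cylinder 52 mm in diameter, 90 mm tall, light (15 g), standing loosely in a pocket of the turntable (a few mm of play). Origin: centre of its underside, 34 mm above the bench; z up.
- crushed_can: the already crushed aluminium can: ribbed puck 57 mm in diameter, 26 mm tall, in another pocket. Origin: centre of its underside.
- cup: stainless steel cup without handle, open at the top, 64 mm in diameter at the rim, 62 mm tall, in another pocket. Origin: centre of its underside.
- dish: small blue ceramic dish, 76 mm in diameter, 30 mm tall, in another pocket. Origin: centre of its underside.
- sieve: bystander on the bench to the robot's left: white plastic sieve, round, 150 mm in diameter, 60 mm tall, with a flat handle reaching 183 mm from its centre along its +y. Origin: centre of its underside.
- soap: bystander on the bench to the robot's right: bottle 64 mm in diameter, 170 mm tall. Origin: centre of its underside.
- brush: bystander on the bench to the robot's right, nearer the robot: brush lying along its x. Origin: under its middle.
Not all that is in view belongs to the job. What is shaped like the crushed_can but red is not meant.

How it is judged:
By the outcome, as a careful person would: the job done as asked, in the order asked, and still so for the second after the job is handed in, with the robot touching nothing.
It also fails if it takes over 48 s, if anything falls off the work surface, if the arm or the gripper's body presses on something with over 40 N, if the wrist force passes 120 N, or if a joint passes its speed limit or range.

## Working session

There is one attempt and no reset: what is moved stays moved. The work goes in short steps, Python scripts to look and compute and a tool call to move; the robot and the scene stay as the last step left them, time stands still between calls to the robot, and variables do not carry over. Pictures are saved under pics/ and viewed, on a budget of 10 in all, crops included, one or two more only if the job needs it, and the job is handed in when it is done.

Besides the shell and the picture viewer there is one more tool, called after "Emit:" as a command line: name --argument value ..., lists and objects as JSON in quotes. arm_command: Moves the arm, as the interface text tells. Its arguments: {"type":"object","properties":{"rows":{"type":"array","items":{"type":"number"}},"newtons":{"type":"number"}},"required":["rows"]}

```bash
mkdir -p pics
python3 - <<'E'
from cell import manip
import cv2,numpy as np
for n in("top","scene"):
    c=manip.camera(n);cv2.imwrite(f"pics/{n}0.png",c["image"]);np.savez(f"{n}0.npz",**c)
    print(n,c["fx"],c["cx"],c["cy"],c["pose"].round(3).tolist())
print(manip.read_state())
E
```

```text
top 508.90422932676336 278.78392795350976 206.5525701868602 [[-0.026, -0.983, 0.182, 233.318], [-1.0, 0.025, -0.009, 12.653], [0.005, -0.182, -0.983, 1314.188], [0.0, 0.0, 0.0, 1.0]]
scene 530.9518991189974 266.4829071116611 213.39109398139715 [[-0.076, 0.655, -0.752, 1572.056], [0.997, 0.036, -0.069, 90.879], [-0.018, -0.755, -0.656, 1044.564], [0.0, 0.0, 0.0, 1.0]]
{'clock': 0.1, 'joints': array([-1.33459167e+00,  3.00368194e-01,  1.52148283e+00,  2.81968502e-05,
        1.32068555e+00, -6.66130467e-02]), 'qd': array([ 6.82666231e-05, -1.94471641e-03, -2.49987887e-03, -9.42092231e-04,
        9.61959381e-04, -4.90113733e-06]), 'effort': array([ 1.16204894e-03, -5.32641149e+01, -3.53284550e+01,  7.09366612e-02,
        2.34847638e-02, -6.78352649e-05]), 'eef_pos': array([ 163.96493915, -524.77571104,  215.98433373]), 'eef_rot': array([-3.14065265e+00, -9.00830850e-05,  3.02810671e-01]), 'wrist_force': array([ 0.68528232, -0.2464292 , -0.82359579]), 'moment': array([-0.02427172,  0.01882782,  0.01125668]), 'finger_gap': 93.80012338937264}
```

View pics/top0.png

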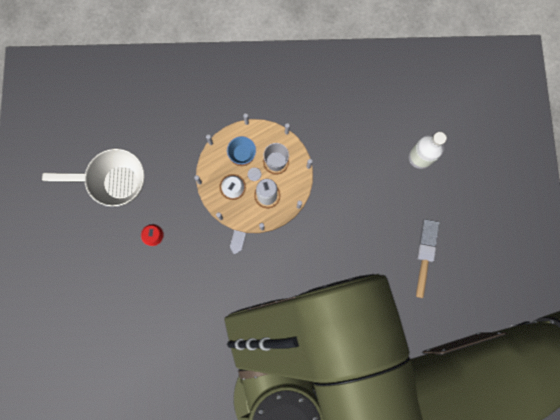

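View pics/scene0.png

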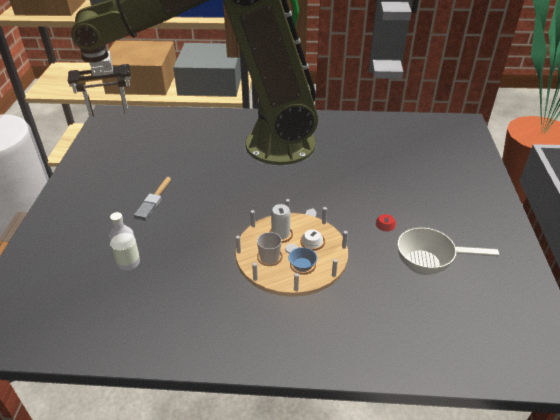

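The top view shows the hub near (254,174), the tall can near (266,190), the crushed can at (232,187), the cup at (277,157), the dish at (242,151) and the tongue at (237,243). Next I measure them in world coordinates.

```bash
cat > h.py <<'E'
import numpy as np,cv2
from cell import manip
def cloud(c):
    z=c["z_map"];v,u=np.mgrid[:z.shape[0],:z.shape[1]]
    P=np.stack([(u-c["cx"])/c["fx"]*z,(v-c["cy"])/c["fy"]*z,z],-1)@c["pose"][:3,:3].T+c["pose"][:3,3]
    P[z==0]=np.nan;return P
def ray(c,u,v,h):
    d=c["pose"][:3,:3]@np.array([(u-c["cx"])/c["fx"],(v-c["cy"])/c["fy"],1]);o=c["pose"][:3,3]
    return (o+d*(h-o[2])/d[2])[:2]
def measure(c,verbose=1):
    P=cloud(c);hsv=cv2.cvtColor(c["image"],cv2.COLOR_BGR2HSV)
    X,Y,Z=P[...,0],P[...,1],P[...,2]
    wood=((hsv[...,0]>8)&(hsv[...,0]<25)&(hsv[...,1]>70)&(abs(Z-34)<12)&(X>400)).astype(np.uint8)
    cs,_=cv2.findContours(wood,cv2.RETR_EXTERNAL,cv2.CHAIN_APPROX_NONE)
    k=max(cs,key=cv2.contourArea)
    q=np.array([ray(c,*p,34) for p in cv2.convexHull(k)[:,0]],np.float32)
    ctr,r=cv2.minEnclosingCircle(q);ctr=np.array(ctr)
    R=np.hypot(X-ctr[0],Y-ctr[1])
    top=(Z>114)&(Z<134)&(R<110)
    can=np.array([X[top].mean(),Y[top].mean()])if top.any() else None
    return P,hsv,ctr,r,R,can,top
E
python3 - <<'E'
from h import *
for n in("top","scene"):
    c=dict(np.load(n+"0.npz"));P,hsv,ctr,r,R,can,top=measure(c)
    print(n,"ctr",ctr,"r",r,"can",can,top.sum(),"bench z",np.nanmedian(P[...,2]))
    d=can-ctr;print(" can r,ang",np.hypot(*d),np.degrees(np.arctan2(d[1],d[0])))
    Z=P[...,2]
    # posts: pixels high near rim
    m=((Z>60)&(Z<100)&(R>125)&(R<162)).astype(np.uint8)
    k,l,s,ce=cv2.connectedComponentsWithStats(m)
    for i in range(1,k):
        mm=(l==i)&(Z>80)
        if mm.sum(): 
            p=np.array([P[mm,0].mean(),P[mm,1].mean()])-ctr;print("  post",mm.sum(),p.round(),np.hypot(*p).round(1),np.degrees(np.arctan2(p[1],p[0])).round(1))
    # tongue
    v,u=np.where((hsv[...,2]>110)&(hsv[...,1]<70)&(R>156)&(R<225)&(P[...,0]<ctr[0]-60)&(Z<30))
    t=np.array([ray(c,a,b,10) for a,b in zip(u,v)])-ctr
    print(" tongue",len(t),t.mean(0),np.degrees(np.arctan2(*t.mean(0)[::-1])),"maxR",np.hypot(*t.T).max(),t[np.hypot(*t.T).argmax()])
    for nm,lo,hi in(("sieve",(400,150),(800,600)),("soap",(350,-700),(800,-250))):
        w=(Z>15)&(P[...,0]>lo[0])&(P[...,0]<hi[0])&(P[...,1]>lo[1])&(P[...,1]<hi[1])&(R>175)
        print(nm,P[w,0].min(),P[w,0].max(),P[w,1].min(),P[w,1].max())
E
```

```text
top ctr [555.92993164  62.55345154] r 151.5748748779297 can [498.43210745  30.92714775] 333 bench z 0.15967043225350608
 can r,ang 65.62181708793592 -151.1872932837101
  post 22 [140.  17.] 141.0 7.0
  post 22 [112. -87.] 141.4 -37.9
  post 20 [ 87. 112.] 142.0 52.3
  post 20 [  18. -140.] 141.2 -82.8
  post 22 [-18. 141.] 141.8 97.1
  post 21 [ -87. -111.] 141.0 -128.0
  post 23 [-111.   87.] 141.3 141.8
  post 21 [-141.  -17.] 141.6 -173.1
 tongue 4808 [-148.48858931    0.27079391] 179.89551162840428 maxR 225.64703793358194 [-220.29678698  -48.84579178]
sieve 400.3957464327608 627.3899452273436 301.5310337138744 598.6242436982873
soap 350.0078084682009 629.980387108568 -409.21276667873434 -346.08729406999885
scene ctr [561.72723389  62.27350616] r 155.30816650390625 can [503.29084154  30.73718761] 213 bench z -1.1995145539576697
 can r,ang 66.4029467576734 -151.6456320641928
  post 17 [-145.  -17.] 146.1 -173.5
  post 19 [-115.   87.] 144.6 142.9
  post 16 [ -93. -111.] 144.8 -129.8
  post 21 [-22. 140.] 142.0 99.0
  post 19 [  13. -140.] 140.9 -84.9
  post 21 [ 82. 112.] 138.5 53.9
  post 20 [107. -88.] 138.4 -39.4
  post 24 [136.  17.] 136.6 7.1
 tongue 799 [-120.45566346   98.665829  ] 140.6789252421947 maxR 221.48114088003925 [-66.65423688 211.21341925]
sieve 400.20752337795557 628.6121347529127 301.58297572464625 597.2608354906388
soap 350.2319453369246 634.9604783473246 -411.9002019556649 -347.445398767885
```

Run:
```python
from h import *
c=dict(np.load("top0.npz"));P,hsv,ctr,r,R,can,top=measure(c)
im=c["image"]
print(hsv[236:256:4,225:256:3,2])
cv2.imwrite("pics/t1.png",cv2.resize(im[100:270,180:330],None,fx=4,fy=4,interpolation=cv2.INTER_CUBIC)[:600])
g=hsv[...,2]
A=np.degrees(np.arctan2(P[...,1]-ctr[1],P[...,0]-ctr[0]))
for th in(120,140,160):
    m=((g>th)&(R>160)&(R<215)&(abs(P[...,2])<25)&(A>130)).astype(np.uint8)
    k,l,s,ce=cv2.connectedComponentsWithStats(m)
    if k<2: continue
    i=1+s[1:,4].argmax();v,u=np.where(l==i)
    t=np.array([ray(c,a,b,10) for a,b in zip(u,v)])-ctr
    print(th,s[i],np.degrees(np.arctan2(*t.mean(0)[::-1])),"maxR",np.hypot(*t.T).max(),t[np.hypot(*t.T).argmax()])
    vx=cv2.fitLine(t.astype(np.float32),cv2.DIST_L2,0,.01,.01).ravel();print(np.degrees(np.arctan2(vx[1],vx[0])))
    for rr in range(160,210,8):
        q=t[(np.hypot(*t.T)>rr)&(np.hypot(*t.T)<rr+8)]
        if len(q):aa=np.degrees(np.arctan2(q[:,1],q[:,0]));print(rr,aa.min(),aa.max(),aa.mean())
```

```text
[[118 117 121 194 195 191 194 112 119 117 116]
 [117 117 158 195 193 194 178 116 118 121 118]
 [119 116 186 196 197 194 132 119 119 119 118]
 [120 117 187 196 195 197 113 121 120 120 119]
 [118 120 126 198 169 117 120 119 118 121 120]]
120 [229 234  17  21 247] 164.18460996630517 maxR 210.4042844619067 [-202.1680251    58.29281728]
-14.461513
160 157.97132212669393 170.38993324117482 164.06888534172575
168 158.2908916726115 170.0685480878875 164.18348166148044
176 158.4165433313025 169.78524264065558 164.2406447984041
184 158.8109700706227 169.40338397140047 164.14862403095879
192 159.34941052209496 169.53363924730442 164.31562762547728
200 160.80326750774913 167.03641499143075 164.0969172048886
208 163.04688392743108 165.27304223046838 164.2069975963716
140 [230 234  15  20 211] 164.26233128261865 maxR 207.9371264915649 [-199.60662742   58.26699635]
-15.747973
160 158.79898368349726 169.78684852285429 164.35815282892702
168 159.10809057249114 169.36987605225073 164.31486369110578
176 159.19607045684617 168.9903764696044 164.25039579454278
184 159.2761729902712 169.13190703949502 164.14929740196322
192 160.06936654967205 168.7837172392973 164.18872530870507
200 161.72954363761352 166.88009116906315 164.35221285247857
160 [230 234  14  20 194] 164.2086923875879 maxR 207.29850104586933 [-199.67324633   55.70694063]
-13.16702
160 159.01101173225786 168.9156347212239 164.06445465837982
168 159.40823995716133 169.07169625179046 164.18274102390885
176 159.481129626213 168.84476400529823 164.25912759072705
184 159.54757850723655 168.64354477134643 164.14641621180957
192 160.06936654967205 168.7837172392973 164.19513944684354
200 162.42838289608292 166.88009116906315 164.55934095703515
```

View pics/t1.png

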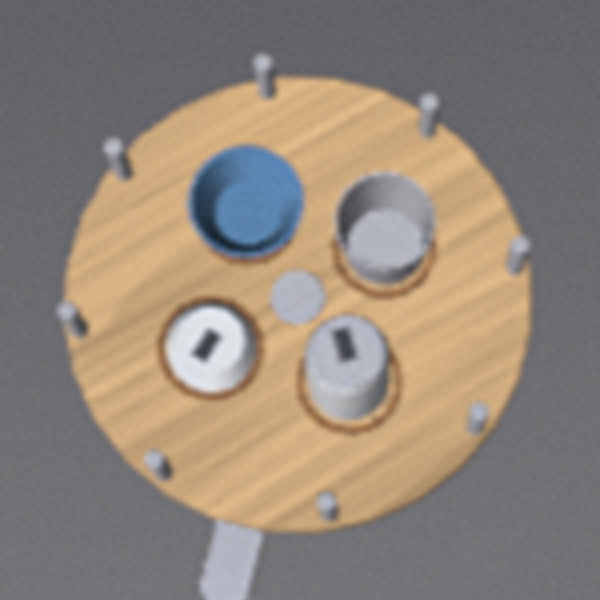

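Measured: the axis is at about (556,62.5), the tongue points at 164.2° and the can's pocket is at 209.5°. The plate needs about −45.3°, clockwise. I'll straddle the front post at (416,45) with the fingers and move it along the arc.

Emit:
arm_command --rows '[21,47.5,0,-2.75,30,21,47.5,0,-2.75,30,21,47.5,0,-2.75,30,21,47.5,0,-2.75,30,21,47.5,0,-2.75,30]'

```text
clock: 0.72
eef_pos: [269.3, -285.8, 216.3]
eef_rot: [-3.141, 0.0, 0.061]
wrist_force: [0.2, -0.2, 1.1]
finger_gap: 47.6
```

Emit:
arm_command --rows '[21,47.5,0,-2.75,30,21,47.5,0,-2.75,30,21,47.5,0,-2.75,30,21,47.5,0,-2.75,30,21,47.5,0,-2.75,30]'

```text
clock: 1.35
eef_pos: [374.3, -48.3, 216.5]
eef_rot: [3.142, -0.0, -0.179]
wrist_force: [1.6, -0.7, 0.4]
finger_gap: 30.3
```

Emit:
arm_command --rows '[21,47.5,0,-2.75,30,21,47.5,0,-2.75,30,0,0,0,0,30,0,0,0,0,30]'

```text
clock: 1.85
eef_pos: [415.7, 44.7, 216.2]
eef_rot: [3.141, 0.001, -0.272]
wrist_force: [0.2, -0.1, 0.3]
finger_gap: 29.9
```

Emit:
arm_command --rows '[0,0,-45,0,30,0,0,-45,0,30,0,0,0,0,30]'

```text
clock: 2.22
eef_pos: [414.4, 43.9, 124.8]
eef_rot: [3.14, 0.005, -0.275]
wrist_force: [0.2, 0.2, 1.2]
finger_gap: 30.2
```

Run:
```python
from h import *
c=manip.camera("scene");cv2.imwrite("pics/s2.png",cv2.resize(c["image"][130:310,210:380],None,fx=3.3,fy=3.3,interpolation=cv2.INTER_CUBIC))
```

```text
(no output)
```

View pics/s2.png

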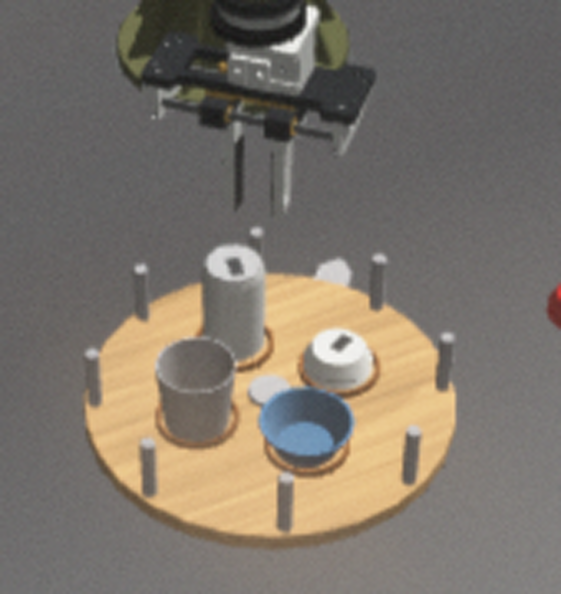

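The post top, at crop (257,235), sits between the fingertips at (240,210) and (285,213). I'll descend so the tips reach z≈55.

Emit:
arm_command --rows '[0,0,-20,0,30,0,0,-20,0,30,0,0,-20,0,30,0,0,0,0,30]'

```text
clock: 2.78
eef_pos: [416.5, 44.6, 67.5]
eef_rot: [-3.141, -0.001, -0.274]
wrist_force: [0.1, -0.2, -0.2]
finger_gap: 30.3
```

Emit:
arm_command --rows '[-1.5,6,0,0,30,0,6,0,0,30,0,6,0,0,30,0,8,0,0,30,0.7,10,0,0,30]'

```text
clock: 3.4
eef_pos: [415.1, 81.6, 66.4]
eef_rot: [3.141, 0.0, -0.273]
wrist_force: [-2.4, -2.2, 1.5]
finger_gap: 30.0
```

Emit:
arm_command --rows '[1.7,9.6,0,0,30,2.4,9.6,0,0,30,3,9.4,0,0,30,3.8,9.2,0,0,30,4.3,9,0,0,30]'

```text
clock: 4.03
eef_pos: [430.7, 128.5, 66.4]
eef_rot: [-3.142, 0.0, -0.273]
wrist_force: [-2.2, -1.3, 0.4]
finger_gap: 30.3
```

```bash
cat > look.py <<'E'
from h import *
import sys
c=manip.camera("top");cv2.imwrite(sys.argv[1],cv2.resize(c["image"][100:270,180:330],None,fx=3.5,fy=3.5,interpolation=cv2.INTER_CUBIC))
P,hsv,_,r,_,_,_=measure(c);ctr=np.array([555.9,62.7])
X,Y,Z=P[...,0]-ctr[0],P[...,1]-ctr[1],P[...,2];R=np.hypot(X,Y)
m=((Z>60)&(Z<100)&(R>125)&(R<162)).astype(np.uint8)
k,l,s,ce=cv2.connectedComponentsWithStats(m)
for i in range(1,k):
    mm=(l==i)&(Z>80)&(Z<95)
    if mm.sum()>8: x,y=X[mm].mean(),Y[mm].mean();a=np.degrees(np.arctan2(y,x));print("post",mm.sum(),np.hypot(x,y).round(1),a.round(1),(a%45).round(2))
t=(Z>116)&(Z<132)&(R<105)
if t.any(): print("can",t.sum(),np.hypot(X[t].mean(),Y[t].mean()),np.degrees(np.arctan2(Y[t].mean(),X[t].mean()))%360)
E
python3 look.py pics/t3.png
```

```text
post 20 141.0 20.8 20.78
post 21 141.7 -24.1 20.85
post 21 141.6 65.8 20.78
post 18 141.5 -69.4 20.57
post 19 141.7 -114.3 20.71
post 19 141.2 -159.3 20.69
can 289 65.45479607729204 180.0254504126838
```

The plate has turned 31.3° with the can riding along; 14.0° remain. I'll go most of the way and then check.

Emit:
arm_command --rows '[4,7.5,0,0,30,4.2,6.8,0,0,30,4,6,0,0,30,3.5,4.8,0,0,30,0,0,0,0,30]'

```text
clock: 4.7
eef_pos: [446.5, 153.3, 66.5]
eef_rot: [-3.141, -0.001, -0.273]
wrist_force: [0.1, -0.6, -0.0]
finger_gap: 30.1
```

```bash
python3 look.py pics/t4.png
```

```text
post 18 141.9 8.8 8.76
post 19 141.7 -36.3 8.68
post 21 141.8 53.6 8.64
post 20 141.3 -81.2 8.77
post 21 141.4 -126.2 8.76
post 20 141.6 -171.3 8.69
can 295 63.937844209114 166.55513229974008
```

Emit:
arm_command --rows '[1.6,1.9,0,0,30,1.6,1.9,0,0,30,0,0,0,0,30]'

```text
clock: 5.12
eef_pos: [449.5, 156.8, 66.5]
eef_rot: [-3.141, -0.0, -0.273]
wrist_force: [0.6, 0.6, -0.3]
finger_gap: 30.0
```

```bash
python3 look.py pics/t5.png
```

```text
post 21 141.7 7.0 6.97
post 19 141.4 -37.8 7.21
post 21 141.7 52.2 7.22
post 22 140.9 -83.0 7.01
post 20 141.9 -127.9 7.13
post 21 141.6 -173.1 6.95
can 283 63.22853702701717 164.50116942766758
```

Emit:
arm_command --rows '[0.7,0.8,0,0,30,0,0,0,0,30,-2,-2.5,0,0,30,-2,-2.5,0,0,30,0,0,0,0,30]'

```text
clock: 5.8
eef_pos: [445.9, 152.4, 66.5]
eef_rot: [-3.142, -0.0, -0.273]
wrist_force: [0.9, 0.0, 0.6]
finger_gap: 30.2
```

Emit:
arm_command --rows '[0,0,25,0,30,0,0,40,0,30,0,0,55,0,30,0,0,30,0,30,0,0,0,0,30]'

```text
clock: 6.42
eef_pos: [446.8, 152.7, 218.5]
eef_rot: [-3.139, -0.004, -0.273]
wrist_force: [-0.2, 0.7, -0.6]
finger_gap: 29.7
```

Emit:
arm_command --rows '[-20,-47.5,0,0,30,-20,-47.5,0,0,30,-20,-47.5,0,0,30,-20,-47.5,0,0,30,-20,-47.5,0,0,30]'

```text
clock: 7.05
eef_pos: [344.8, -86.1, 215.4]
eef_rot: [-3.141, 0.001, -0.273]
wrist_force: [1.1, -0.3, -0.5]
finger_gap: 30.0
```

Emit:
arm_command --rows '[-20,-47.5,0,0,30,-20,-47.5,0,0,30,-20,-47.5,0,0,30,-20,-47.5,0,0,30,0,0,0,0,30]'

```text
clock: 7.68
eef_pos: [264.5, -276.7, 215.1]
eef_rot: [-3.14, 0.002, -0.278]
wrist_force: [0.9, -0.5, -0.6]
finger_gap: 30.5
```

```bash
python3 look.py pics/t6.png
python3 - <<'E'
from h import *
c=manip.camera("top");P=cloud(c);ctr=np.array([555.9,62.7])
d=P[...,:2]-ctr;R=np.hypot(d[...,0],d[...,1]);A=np.degrees(np.arctan2(d[...,1],d[...,0]))
g=c["image"].max(-1);v,u=np.where((g>150)&(R>162)&(R<212)&(A>140)&(P[...,2]<25))
t=np.array([ray(c,a,b,10) for a,b in zip(u,v)])-ctr
print(len(t),"tongue",np.degrees(np.arctan2(t[:,1].mean(),t[:,0].mean())))
E
```

```text
post 20 141.9 6.7 6.69
post 18 141.6 -38.4 6.58
post 24 142.1 51.6 6.56
post 20 141.5 -83.2 6.82
post 21 141.8 96.6 6.64
post 20 141.4 -128.4 6.61
post 19 141.3 141.5 6.53
post 20 141.5 -173.2 6.84
can 312 65.85085312574333 164.3405156133079
198 tongue 164.31251698572464
```

View pics/t6.png

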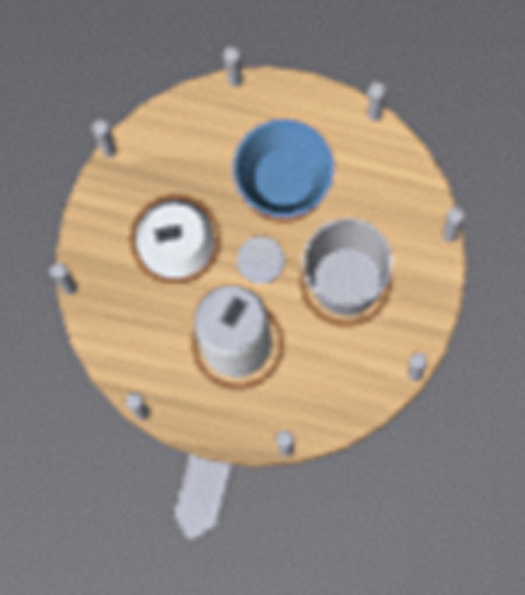

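The tall can, with its base near (238,345), is in line with the tongue, whose tip is at (192,535). Pocket 164.2°, can 164.3° and tongue 164.3° all agree, everything is upright in its pocket, and the arm is clear. Handing in.

```bash
python3 -c "
from cell import manip
print(manip.sign_off())"
```

```text
the job is handed in; nothing more can be done
None
```

The whole can now stands in line with the tongue, and the job is handed in at about 8 s on the clock. I straddled the front post with the fingers, pushed the turntable about 45.4° clockwise, backed off and withdrew the arm.

The last check, with the arm clear, gave these angles about the axis:
- **Can's pocket:** 164.2°, worked out from the posts.
- **Can:** 164.3°.
- **Tongue:** 164.3°.

Everything on the turntable was upright in its pocket. The wrist force readings stayed under 4 N. I did not measure the sieve, soap or brush again at the end; the arm's path stayed clear of them. No check failed or disagreed, except that the two cameras' raw estimates of the axis differed by about 6 mm in x; I used the top camera's, which matched the ring of posts.

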